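# Groove scraper from the cup to the tackle box

### The arm

A 6-joint arm with a two-finger parallel gripper is mounted at the origin on the work surface. World frame = base frame: x ahead of the robot, y to its left, z up, the work surface at z = 0. Lengths are in m, angles in rad, forces in N, time in s.
With the tool pointing down it reaches from about 0.375 to 0.975 m from the base axis. Payload 3.8 kg.
Tool frame: the origin (TCP) lies on the centre line of the jaws, within the pads' length; the fingertips stand 25 mm ahead of it and the grasp point (between the pads) lies 6 mm ahead of it; y points along the fingers, z is the direction in which the jaws open and shut, and the axes are right-handed (so a half turn about y gives the same grasp; the last joint's range is limited). The gripper opens to 85 mm and grips with 20 to 120 N. Pads are 22 mm wide; open, the fingers measure 114 mm over their backs; the gripper's body (76 mm by 85 mm) begins 54 mm behind the grasp point. The pads swing forward as they close: fully open they stand 13 mm farther back than shut.
Start: joints at [-1.193, 0.264, 1.604, -0, 1.274, -0.037], TCP at [0.272, -0.618, 0.256] pointing down, gripper open.
Joint ranges: [-2.63, 2.63], [-0.94, 2.18], [0.31, 2.57], [-1.31, 4.45], [0, 2.66], [-2.55, 2.55]. Speed limits (rad/s): [2.57, 2.57, 3.14, 3.14, 3.14, 3.14].

### API

Orientations are given as a rotation vector (axis times angle).
In Python, from workcell import bot gives the robot as it stands.
- The arm moves only by the shell command python3 -m jog 'ROWS' [FORCE]. ROWS is JSON, a list of rows, each a list of 5 numbers: the shift along the world's x, y, z in mm, then the turn about the world's z in degrees, then the finger opening in mm, from 0 to 85.4. A call has exactly 10 rows; each row is the pose to reach, as a shift and turn from the pose commanded when the call began; what a row does not reach only later rows make up. A row lasts 1/8 s, in which the tool goes at most 62.5 mm and 10.7 degrees, less where a joint would pass 70% of its speed; a pose out of reach is approached as far as the arm can. A call with a gripper value outside its range is refused whole. The fingers move at their own pace and stop on an object; FORCE is the grip in N (left out, the last holds). Time passes only in rows, so rows that repeat a pose let the fingers close, or fill a call up. It gives the time, the measured TCP pose, the force and the opening at its end, in the units of the state.
- bot.read_state(): the state, without advancing time (a new reading comes with each control period).
- bot.read_camera(name): name is "scene" or "top" or "wrist"; returns a dict with "pixels" (480x640x3 uint8, red, green, blue), "fx", "fy", "cx", "cy" (pixels), "R" (3x3) and "t" (3): a world point X has camera coordinates R X + t. Camera axes: x right, y down, z forward; pixel columns grow to the right and rows downward; lengths in m; the calibration is good to about 2 mm. A picture is of the moment at which its call begins. There is no depth.
- bot.finish_job(): hands the job in, once; it reports no verdict.
The state is a dict: "time": time; "q": joint angles; "joint_vel": joint speeds; "joint_torque": joint torques, N m; "tool_pos": TCP position; "tcp_rot": TCP orientation; "wrist_force": force on the tool from outside, world axes, zero at the start; "torque": the same for the moment, N m; "width": opening from 0.0 (shut) to 1.0 (fully open).
Only numpy, scipy, OpenCV 4.12 (cv2) and the standard library are available. Lean on these libraries where they do the work, as an engineer would, in place of code of your own. Each camera call takes 0.05 s, during which the arm holds its last target.

### The job

Three upright tools stand in three clear cups. Pull the stainless groove scraper, the one with the round ball tip, up out of its cup and stand it, ball up, in the empty square well of the open red tackle box: lower it to the bottom of the well before letting go, do not drop it. Leave the spade-tipped scraper and the bamboo brush in their cups.

Things in the scene. Friction and masses are not known exactly. Their poses are not given: they have to be found in the camera images.
- scraper: Groove scraper: stainless, 0.16 kg, 160 mm tall, upright in a clear cup (60 mm high, inside diameter 40, floor 4 thick, screwed down). From below: handle diameter 26, 65 high, flat foot; stem diameter 10 from 65 to 140 mm above the foot; ball diameter 20 centred at 150. Round: grip the stem in any yaw. Origin: centre of the foot's underside, 4 mm above the table at the start; z up to the ball.
- well (a point): Empty square well in the open red tackle box (150 x 240 x 65 mm high, bolted down, all other compartments stocked, below the rim). Point: centre of the well's floor, 4 mm above the table. Open above, 50 mm square inside, walls 61 mm above its floor; x, y along its sides, turned up to 20 degrees with the box, whose middle lies 60 mm to the +y side.
- spade: Spade-tipped scraper, to be left in its cup: stainless, same handle and stem as the groove scraper, but on top a flat blade 30 mm wide, 4 thick, 34 high; 160 mm tall. Stands in another of three alike cups (outer diameter 46, screwed down, in a row 120 mm or more apart, in any order). Origin: centre of the foot's underside; z up.
- brush: Bamboo brush, to be left in its cup, the third one: handle diameter 24 mm, head up, the head 50 x 22 mm with dark bristles, 155 mm tall. Origin: centre of the foot's underside; z up.
Mind the look-alikes: they are no part of the job. Leave any blue or yellow look-alike of the scraper alone.

How it is judged:
By the outcome, as a careful person would: the job done as asked, in the order asked, and still so for the second after the job is handed in, with the robot touching nothing.
It also fails if it takes over 51 s, if anything falls off the work surface, if the arm or the gripper's body presses on something with over 40 N, if the wrist force passes 120 N, or if a joint passes its speed limit or range.

## Working session

There is one attempt and no reset: what is moved stays moved. The work goes in short steps, Python scripts to look and compute and a shell command to move; the robot and the scene stay as the last step left them, time stands still between calls to the robot, and variables do not carry over. Pictures are saved under pics/ and viewed, and the job is handed in when it is done.

```bash
mkdir -p pics; ls
cat > h.py <<'E'
import numpy as np,cv2
from workcell import bot
def snap(name,fn):
    c=bot.read_camera(name); cv2.imwrite('pics/'+fn+'.png',c['pixels'][:,:,::-1]); 
    np.savez('pics/'+fn+'.npz',**{k:np.array(v) for k,v in c.items()}); return c
def load(fn): return dict(np.load('pics/'+fn+'.npz'))
def proj(c,X):
    p=np.array(c['R'])@np.array(X,float)+np.array(c['t']).ravel(); return c['fx']*p[0]/p[2]+c['cx'],c['fy']*p[1]/p[2]+c['cy']
def ray(c,u,v):
    R=np.array(c['R']);t=np.array(c['t']).ravel(); d=R.T@np.array([(u-c['cx'])/c['fx'],(v-c['cy'])/c['fy'],1]); return -R.T@t,d
def atz(c,u,v,z):
    o,d=ray(c,u,v); return o+d*(z-o[2])/d[2]
E
python3 - <<'E'
from h import *
for n in('scene','top','wrist'):
    c=snap(n,n+'0'); print(n,-np.array(c['R']).T@np.array(c['t']).ravel())
print(bot.read_state())
E
```

```text
pics
scene [ 0.92019515 -0.08497723  0.63956118]
top [ 0.34941908 -0.08296688  0.81335598]
wrist [ 0.33971029 -0.58753398  0.37243796]
{'time': 0.15, 'q': array([-1.19289040e+00,  2.64598676e-01,  1.60506749e+00,  1.86498512e-05,
        1.27372429e+00, -3.69403284e-02]), 'joint_vel': array([-2.49768154e-06, -1.15227321e-03, -2.29892189e-03,  1.36070892e-03,
        4.73876742e-04, -3.32561260e-04]), 'joint_torque': array([ 1.11957697e-04, -5.15906096e+01, -3.67958951e+01, -1.16392101e-05,
        8.03656440e-03,  2.57336143e-05]), 'tool_pos': array([ 0.27184015, -0.61725915,  0.2552316 ]), 'tcp_rot': array([-0.41970106,  1.99474666, -1.99113219]), 'wrist_force': array([-0.3504218 ,  0.03055818,  0.74002517]), 'torque': array([ 0.05128638,  0.00907978, -0.00544953]), 'width': 0.9967061430356798}
```

View pics/scene0.png

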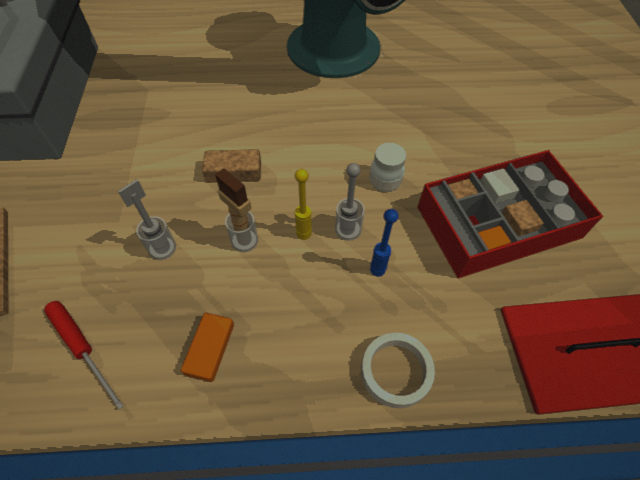

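View pics/top0.png

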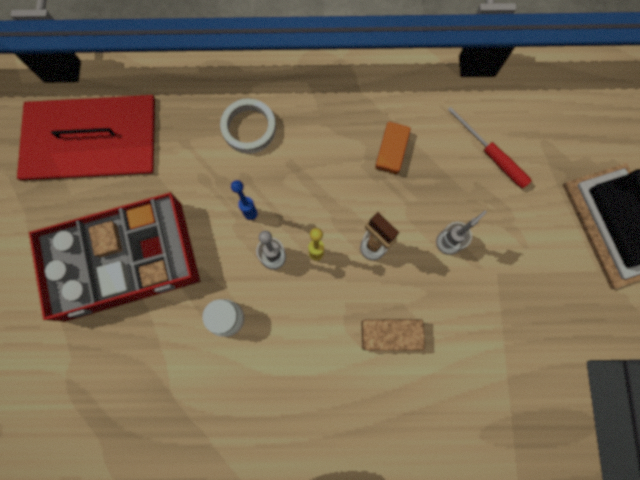

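View pics/wrist0.png

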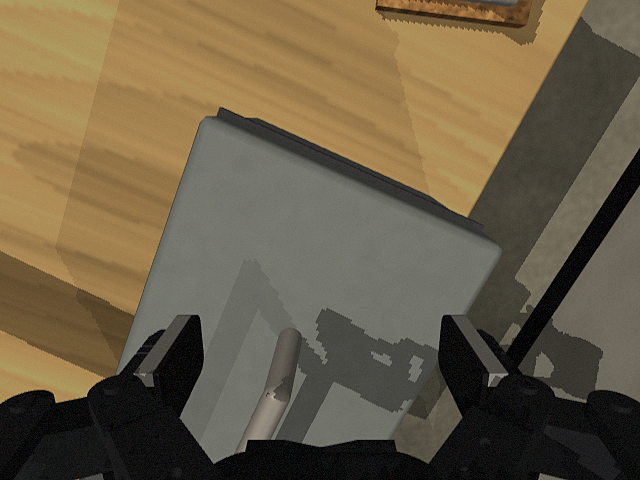

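Candidates for the scraper, in scene pixels: grey ball tool (353,170) in its cup, yellow look-alike (302,176), blue look-alike (391,216), spade (131,193). I choose the grey ball tool; the well is near top (148,245). Next come close crops.

Run:
```python
from h import *
a=cv2.imread('pics/scene0.png');b=cv2.imread('pics/top0.png')
x=cv2.resize(a[150:280,280:610],None,fx=2.4,fy=2.4,interpolation=3)
y=cv2.resize(b[170:330,20:340],None,fx=2.4,fy=2.4,interpolation=3)
cv2.imwrite('pics/c1.png',x);cv2.imwrite('pics/c2.png',y)
```

```text
(no output)
```

View pics/c1.png

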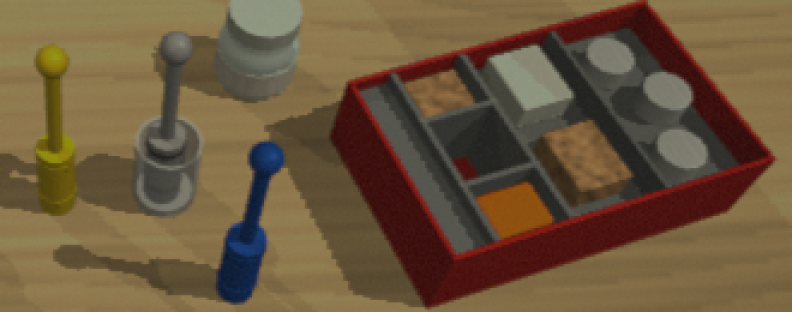

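View pics/c2.png

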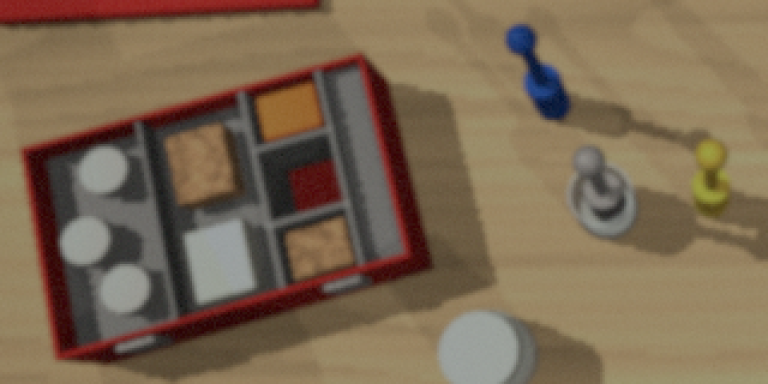

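Run:
```python
from h import *
S=load('scene0');T=load('top0')
f=lambda p:(20+p[0]/2.4,170+p[1]/2.4)
g=lambda p:(280+p[0]/2.4,150+p[1]/2.4)
for n,cam,fn,ps in(('well top',T,f,[(258,150),(328,130),(353,207),(275,225)]),('box top',T,f,[(362,57),(430,268),(60,357),(24,150)]),
  ('well sc',S,g,[(430,118),(497,100),(533,160),(467,184)]),('box sc',S,g,[(349,82),(640,2),(772,158),(455,256)])):
    P=np.array([atz(cam,*fn(p),0.065) for p in ps]);print(n,P[:,:2].round(4).tolist(),'mean',P.mean(0).round(4),[round(float(np.linalg.norm(P[i]-P[(i+1)%4])),4) for i in range(4)])
print('ball top',atz(T,*f((589,160)),.154),'ball sc',atz(S,*g((176,48)),.154))
print('cup rim top',atz(T,*f((596,191)),.06),'rim sc',atz(S,*g((168,144)),.06))
print('base sc',atz(S,*g((164,193)),.0))
for c,n in((T,'T'),(S,'S')): print(n,proj(c,(0.4,0,0)))
```

```text
well top [[0.5323, 0.2227], [0.5458, 0.1757], [0.4918, 0.1555], [0.4803, 0.2073]] mean [0.5126 0.1903 0.065 ] [0.0488, 0.0576, 0.0531, 0.0543]
box top [[0.5979, 0.1552], [0.4498, 0.1018], [0.3946, 0.342], [0.5346, 0.3827]] mean [0.4942 0.2454 0.065 ] [0.1574, 0.2465, 0.1458, 0.2361]
well sc [[0.4929, 0.1674], [0.4798, 0.2164], [0.5301, 0.2275], [0.5467, 0.1797]] mean [0.5124 0.1978 0.065 ] [0.0507, 0.0515, 0.0507, 0.0552]
box sc [[0.4597, 0.1186], [0.3956, 0.3434], [0.536, 0.3859], [0.5993, 0.1595]] mean [0.4976 0.2518 0.065 ] [0.2338, 0.1467, 0.2351, 0.1455]
ball top [ 0.50158358 -0.01288575  0.154     ] ball sc [ 0.50085915 -0.01060551  0.154     ]
cup rim top [ 0.5015528  -0.00787347  0.06      ] rim sc [ 0.5023983 -0.0092976  0.06     ]
base sc [ 5.01733978e-01 -8.14261786e-03 -1.11022302e-16]
T (np.float64(266.6678660113508), np.float64(314.80676912589723))
S (np.float64(347.8932540838767), np.float64(183.69048979648983))
```

Run:
```python
from h import *
from scipy.spatial.transform import Rotation as Ro
s=bot.read_state();print(Ro.from_rotvec(s['tcp_rot']).as_matrix().round(3))
S=load('scene0');T=load('top0')
f=lambda p:(20+p[0]/2.4,170+p[1]/2.4)
g=lambda p:(280+p[0]/2.4,150+p[1]/2.4)
def tri(a,b):
    o1,d1=ray(T,*a);o2,d2=ray(S,*b);A=np.c_[d1,-d2];k=np.linalg.lstsq(A,o2-o1,rcond=None)[0];p,q=o1+k[0]*d1,o2+k[1]*d2
    return ((p+q)/2).round(4),round(float(np.linalg.norm(p-q)),4)
print('ball',tri(f((589,160)),g((176,48))))
print('yellow',tri(f((711,154)),g((52,61))))
print('blue',tri(f((520,39)),g((266,157))))
print('bluefoot',tri(f((555,110)),g((236,297))))
print('jar',tri(f((481,352)),g((266,18))))
# fit box: outer corners -> model
from scipy.optimize import least_squares
C=[(f(p),T) for p in[(362,57),(430,268),(60,357),(24,150)]]+[(g(p),S) for p in[(640,2)]]
M=[(75,-120),(-75,-120),(-75,120),(75,120)]
MT=M; MS=[(-75,-120),(-75,120),(75,120),(75,-120)]
pt=[f(p) for p in[(362,57),(430,268),(60,357),(24,150)]];ps=[g(p) for p in[(349,82),(640,2),(772,158),(455,256)]]
def w(x,m):
    c,s_=np.cos(x[2]),np.sin(x[2]);return (x[0]+(c*m[0]-s_*m[1])/1e3,x[1]+(s_*m[0]+c*m[1])/1e3,.065)
def res(x,a,b):
    r=[]
    if a:
        for m,p in zip(MT,pt): r+=list(np.subtract(proj(T,w(x,m)),p))
    if b:
        for m,p in zip(MS,ps): r+=list(np.subtract(proj(S,w(x,m)),p))
    return r
for a,b in((1,0),(0,1),(1,1)):
    o=least_squares(res,[.495,.25,.27],args=(a,b));x=o.x;print(x.round(4),np.degrees(x[2]).round(1),'well',np.round(w(x,(0,-60))[:2],4),np.abs(o.fun).max().round(2))
```

```text
[[-0.915 -0.001  0.403]
 [-0.403  0.002 -0.915]
 [-0.    -1.    -0.002]]
ball (array([ 0.5015, -0.0118,  0.1547]), 0.0022)
yellow (array([ 0.5049, -0.085 ,  0.151 ]), 0.0023)
blue (array([0.5796, 0.0315, 0.1512]), 0.0015)
bluefoot (array([ 0.5799,  0.0332, -0.0139]), 0.004)
jar (array([0.3945, 0.0691, 0.0598]), 0.0039)
[0.4943 0.2452 0.2678] 15.3 well [0.5101 0.1874] 4.81
[0.4968 0.2522 0.2815] 16.1 well [0.5135 0.1946] 1.85
[0.4961 0.2489 0.2745] 15.7 well [0.5123 0.1911] 6.85
```

Crop c1 shows a grey round ball at scene (353,170) on a steel stem in a clear cup: the groove scraper. The triangulated ball centre is at z 0.1547 against the expected 0.154. I move above it, with the jaws partly open to stay clear of the yellow one.

```bash
python3 -m jog '[[20,55,0,0,45],[41,110,0,0,45],[62,165,0,0,45],[83,220,0,0,45],[104,275,0,0,45],[125,330,0,0,45],[146,385,0,0,45],[167,440,0,0,45],[188,495,0,0,45],[205,540,0,0,45]]' 60 && python3 -m jog '[[14,37,0,0,45],[24.5,67.5,0,0,45],[24.5,67.5,0,0,45],[24.5,67.5,0,0,45],[24.5,67.5,0,0,45],[24.5,67.5,0,0,45],[24.5,67.5,0,0,45],[24.5,67.5,0,0,45],[24.5,67.5,0,0,45],[24.5,67.5,0,0,45]]'
python3 - <<'E'
from h import *
for n in('top','wrist'): snap(n,n+'1')
s=bot.read_state();print(s['tool_pos'],s['q'].round(2))
w=load('wrist1');print([np.round(proj(w,p)) for p in((.5015,-.0115,.154),(.5015,-.009,.06))])
E
```

```text
time: 1.4
tool_pos: [0.4773, -0.0756, 0.2562]
tcp_rot: [-0.42, 1.992, -1.992]
wrist_force: [0.6, 0.4, 0.8]
width: 0.529
time: 2.65
tool_pos: [0.5015, -0.0102, 0.2563]
tcp_rot: [-0.419, 1.993, -1.993]
wrist_force: [-0.4, -0.9, 0.4]
width: 0.529
[ 0.50153468 -0.01019873  0.25628107] [-0.07 -0.07  1.97  0.    1.24  1.09]
[array([323., 257.]), array([319., 217.])]
```

View pics/wrist1.png

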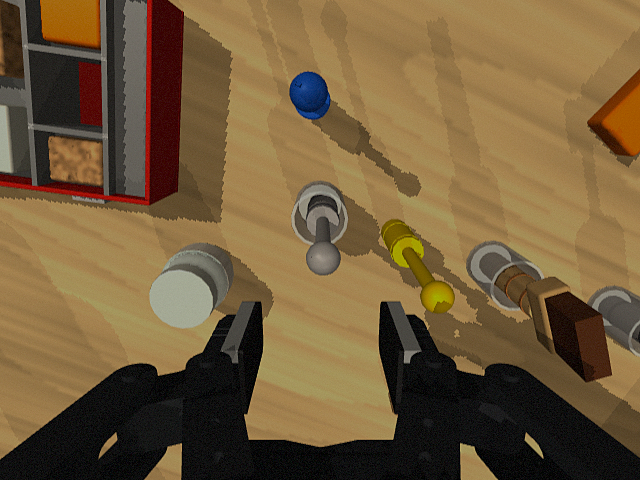

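The wrist view shows the ball at (323,257), exactly where my estimate projects, with the cup at (320,212) and yellow at (437,297). I descend and close.

```bash
python3 -m jog '[[0,-0.5,-20,0,45],[0,-0.5,-40,0,45],[0,-0.5,-60,0,45],[0,-0.5,-80,0,45],[0,-0.5,-100,0,45],[0,-0.5,-115,0,45],[0,-0.5,-125,0,45],[0,-0.5,-133,0,45],[0,-0.5,-133,0,45],[0,-0.5,-133,0,45]]'
python3 - <<'E'
from h import *
snap('wrist','wrist2');snap('scene','scene2')
a=cv2.imread('pics/scene2.png');cv2.imwrite('pics/c3.png',cv2.resize(a[100:280,220:460],None,fx=3,fy=3,interpolation=3))
E
```

```text
time: 4.0
tool_pos: [0.502, -0.0108, 0.1238]
tcp_rot: [-0.418, 1.992, -1.993]
wrist_force: [0.7, 0.4, -0.2]
width: 0.527
```

View pics/wrist2.png

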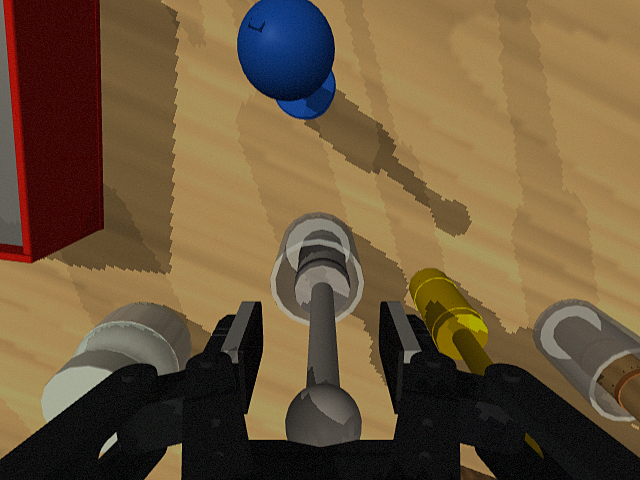

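View pics/c3.png

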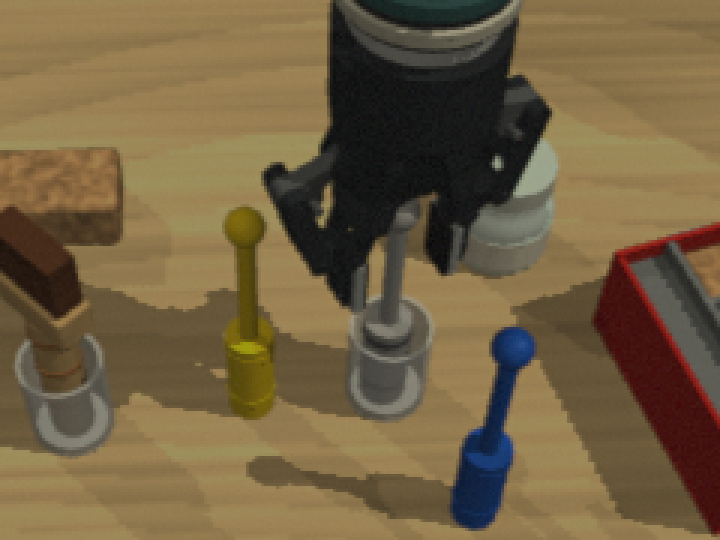

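The stem sits midway between the pads (wrist (323,330), pads at 250 and 395). I close at 60 N.

```bash
python3 -m jog '[[0,0,0,0,35],[0,0,0,0,25],[0,0,0,0,15],[0,0,0,0,4],[0,0,0,0,4],[0,0,0,0,4],[0,0,0,0,4],[0,0,0,0,4],[0,0,0,0,4],[0,0,0,0,4]]' 70 && python3 -m jog '[[0,0,5,0,4],[0,0,10,0,4],[0,0,20,0,4],[0,0,30,0,4],[0,0,45,0,4],[0,0,60,0,4],[0,0,75,0,4],[0,0,90,0,4],[0,0,105,0,4],[0,0,105,0,4]]'
python3 - <<'E'
from h import *
snap('wrist','wrist3');snap('scene','scene3')
a=cv2.imread('pics/scene3.png');cv2.imwrite('pics/c4.png',cv2.resize(a[60:280,220:620],None,fx=2,fy=2,interpolation=3))
E
```

```text
time: 5.35
tool_pos: [0.5018, -0.0108, 0.1235]
tcp_rot: [-0.419, 1.992, -1.993]
wrist_force: [0.7, -1.6, 1.6]
width: 0.096
time: 6.6
tool_pos: [0.5027, -0.0108, 0.2302]
tcp_rot: [-0.416, 1.991, -1.992]
wrist_force: [-0.6, 0.5, -2.7]
width: 0.097
```

View pics/wrist3.png

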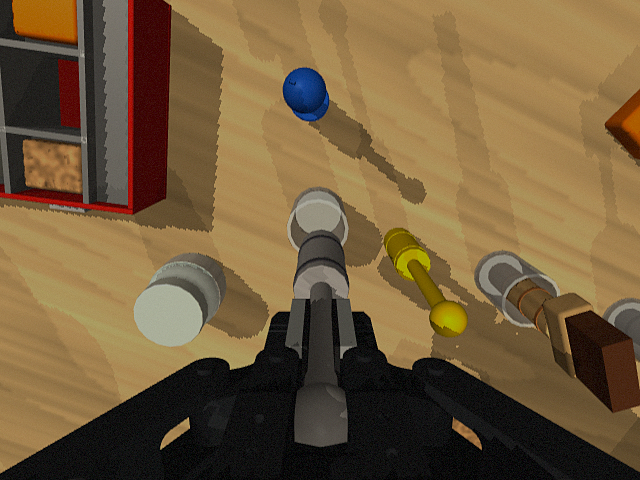

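View pics/c4.png

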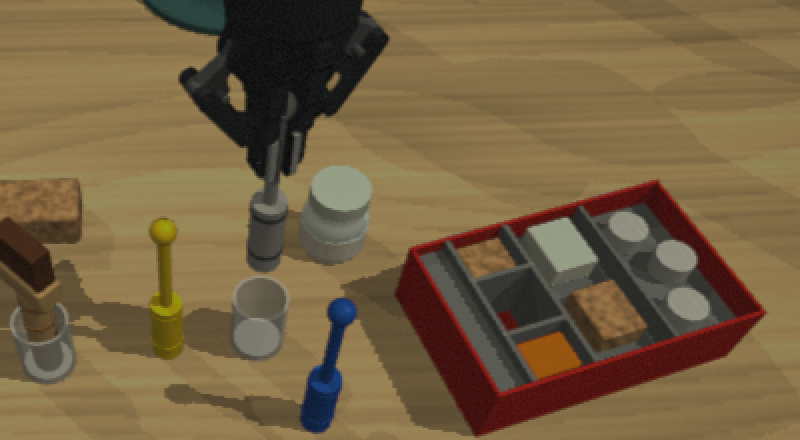

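The scraper is lifted clear and upright; its cup is empty at scene (349,222). I carry it over the well.

```bash
python3 -m jog '[[1,10,0,0,4],[2,30,0,0,4],[3,55,0,0,4],[5,80,0,0,4],[6,105,0,0,4],[8,130,0,0,4],[9,155,0,0,4],[10,180,0,0,4],[11,195,0,0,4],[11,203,0,0,4]]' && python3 -m jog '[[0,0,0,0,4],[0,0,0,0,4],[0,0,0,0,4],[0,0,0,0,4],[0,0,0,0,4],[0,0,0,0,4],[0,0,0,0,4],[0,0,0,0,4],[0,0,0,0,4],[0,0,0,0,4]]'
python3 - <<'E'
from h import *
for n in('wrist','scene','top'):snap(n,n+'4')
a=cv2.imread('pics/scene4.png');cv2.imwrite('pics/c5.png',cv2.resize(a[60:280,380:620],None,fx=3,fy=2.7,interpolation=3)[:600])
a=cv2.imread('pics/top4.png');cv2.imwrite('pics/c6.png',cv2.resize(a[180:330,10:270],None,fx=3,fy=3,interpolation=3))
E
```

```text
time: 7.95
tool_pos: [0.5122, 0.193, 0.2277]
tcp_rot: [-0.421, 1.992, -1.993]
wrist_force: [0.4, -0.0, -1.3]
width: 0.097
time: 9.2
tool_pos: [0.5125, 0.1923, 0.2283]
tcp_rot: [-0.419, 1.993, -1.993]
wrist_force: [-0.6, 0.5, -1.9]
width: 0.091
```

View pics/wrist4.png

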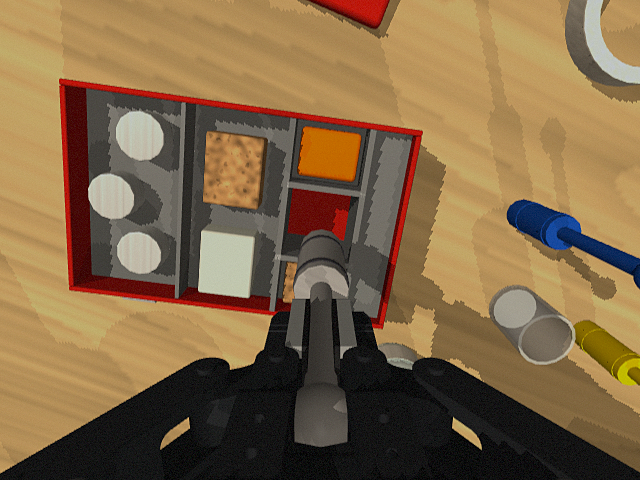

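View pics/c5.png

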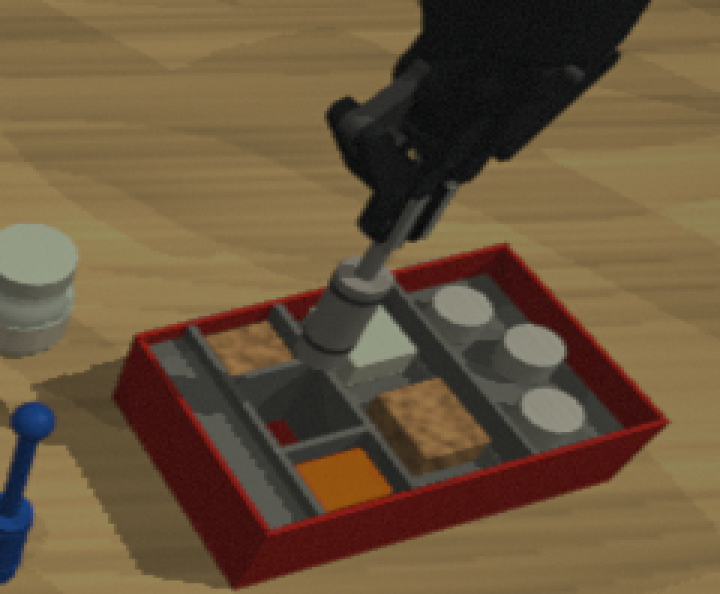

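View pics/c6.png

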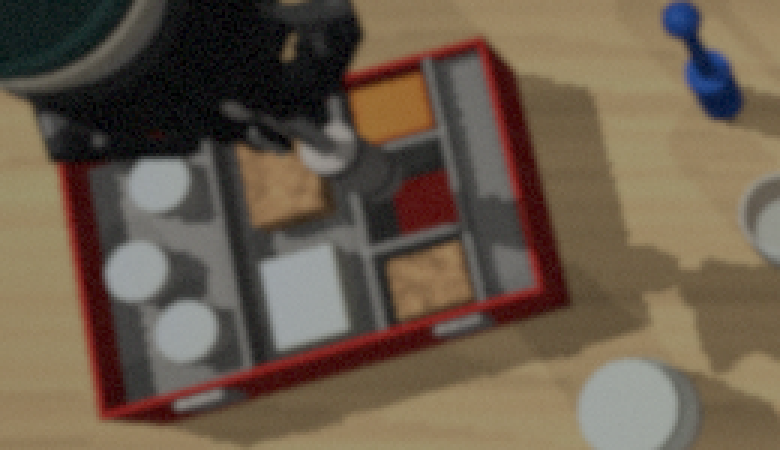

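Run:
```python
from h import *
W=load('wrist4');S=load('scene4');T=load('top4')
P=np.array([atz(W,*p,.065) for p in((61,80),(422,131),(384,328),(70,291))])
print(P.round(4),[round(float(np.linalg.norm(P[i]-P[(i+1)%4])),4) for i in range(4)])
c,th=np.array([.5125,.192]),np.radians(15.7)
def ln(im,C,pts,col,sc,off):
    q=[((np.array(proj(C,p))-off)*sc) for p in pts]; cv2.polylines(im,[np.int32(np.round(q))],True,col,1)
R=np.array([[np.cos(th),-np.sin(th)],[np.sin(th),np.cos(th)]])
out=[]
for n,C,o,sz in(('w',W,(200,60),(260,300)),('s',S,(380,120),(220,160)),('t',T,(20,180),(190,150))):
    im=np.ascontiguousarray(C['pixels'][o[1]:o[1]+sz[1],o[0]:o[0]+sz[0],::-1]);k=800//sz[0] if n!='w' else 2
    im=cv2.resize(im,None,fx=k,fy=k,interpolation=3)
    sq=lambda h,z,m=(0,0):[(*(c+R@(np.array(m)/1e3+np.array(a)*h)),z) for a in((1,1),(-1,1),(-1,-1),(1,-1))]
    ln(im,C,sq(.025,.065),(0,255,0),k,o);ln(im,C,sq(.025,.004),(255,255,0),k,o)
    bx=[(*(c+R@np.array((a*.075,.06+b*.12))),.065) for a,b in((1,1),(-1,1),(-1,-1),(1,-1))];ln(im,C,bx,(255,0,255),k,o)
    tc=(.5125,.1923)
    for z,r in((.1088,.013),(.1738,.013)): ln(im,C,[(tc[0]+r*np.cos(a),tc[1]+r*np.sin(a),z) for a in np.linspace(0,6.28,30)],(0,255,255),k,o)
    cv2.imwrite('pics/ov_%s.png'%n,im)
```

```text
[[0.5355 0.3852 0.065 ]
 [0.6014 0.1574 0.065 ]
 [0.4596 0.1153 0.065 ]
 [0.3922 0.3448 0.065 ]] [0.2371, 0.148, 0.2392, 0.1489]
```

View pics/ov_w.png

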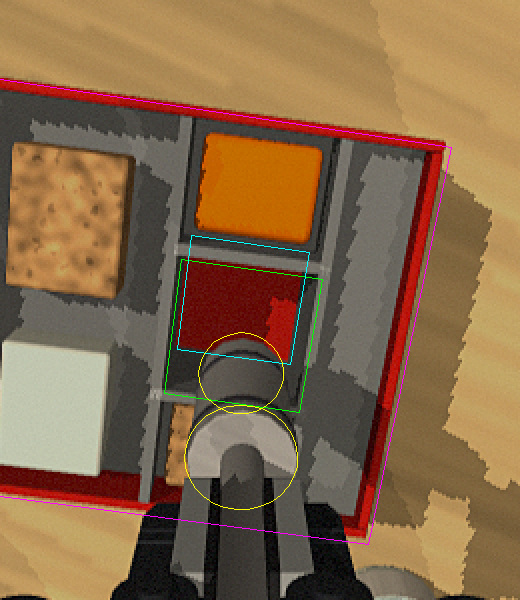

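View pics/ov_s.png

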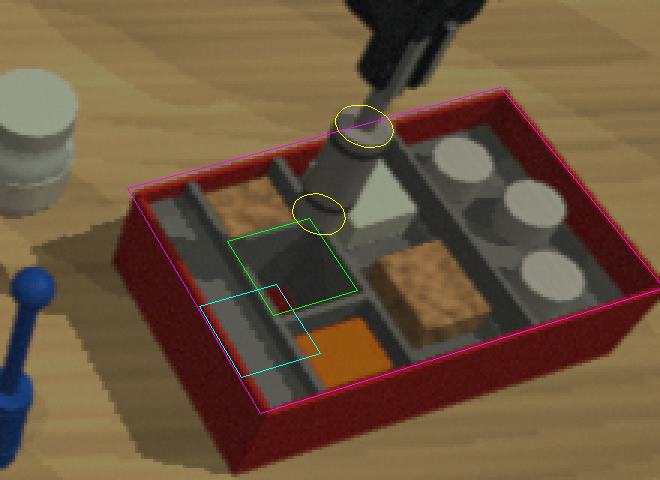

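View pics/ov_t.png

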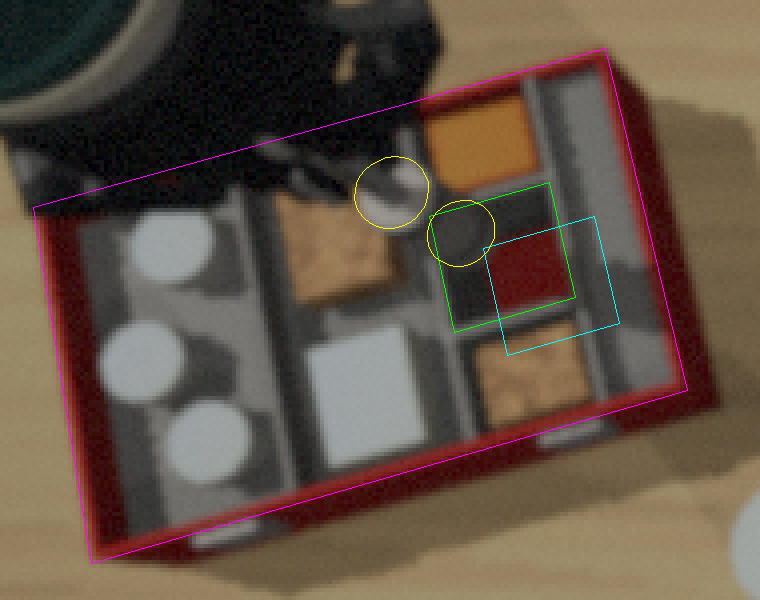

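The overlays agree to about 2 mm: well centre about (0.5135, 0.1935), and the tool sits within the 12 mm clearance. I nudge by +1, +1 and lower to just above the floor.

```bash
python3 -m jog '[[1,1,0,0,4],[1,1,-12,0,4],[1,1,-25,0,4],[1,1,-37,0,4],[1,1,-50,0,4],[1,1,-62,0,4],[1,1,-75,0,4],[1,1,-87,0,4],[1,1,-96,0,4],[1,1,-101,0,4]]' && python3 -m jog '[[0,0,0,0,4],[0,0,0,0,4],[0,0,-0.5,0,4],[0,0,-1,0,4],[0,0,-1.5,0,4],[0,0,-2,0,4],[0,0,-2.5,0,4],[0,0,-2.5,0,4],[0,0,-2.5,0,4],[0,0,-2.5,0,4]]'
python3 - <<'E'
from h import *
for n in('wrist','scene'):snap(n,n+'5')
a=cv2.imread('pics/scene5.png');cv2.imwrite('pics/c7.png',cv2.resize(a[80:280,380:620],None,fx=3,fy=3,interpolation=3))
E
```

```text
time: 10.6
tool_pos: [0.5133, 0.1932, 0.1266]
tcp_rot: [-0.42, 1.993, -1.993]
wrist_force: [-0.2, 1.3, -2.0]
width: 0.097
time: 11.85
tool_pos: [0.5136, 0.1932, 0.1248]
tcp_rot: [-0.419, 1.993, -1.993]
wrist_force: [0.2, -0.7, -1.3]
width: 0.092
```

View pics/wrist5.png

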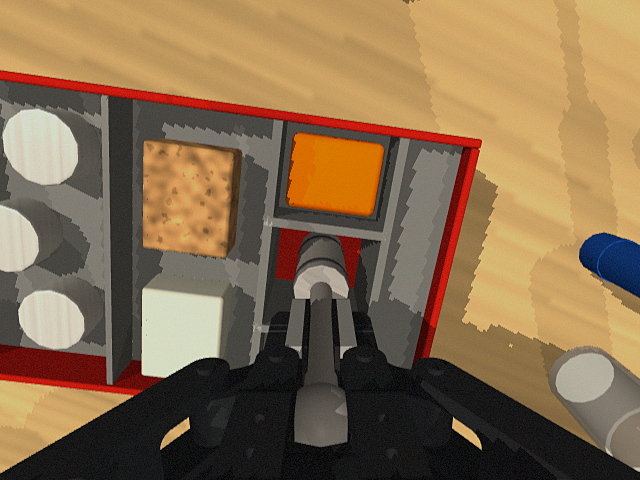

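View pics/c7.png

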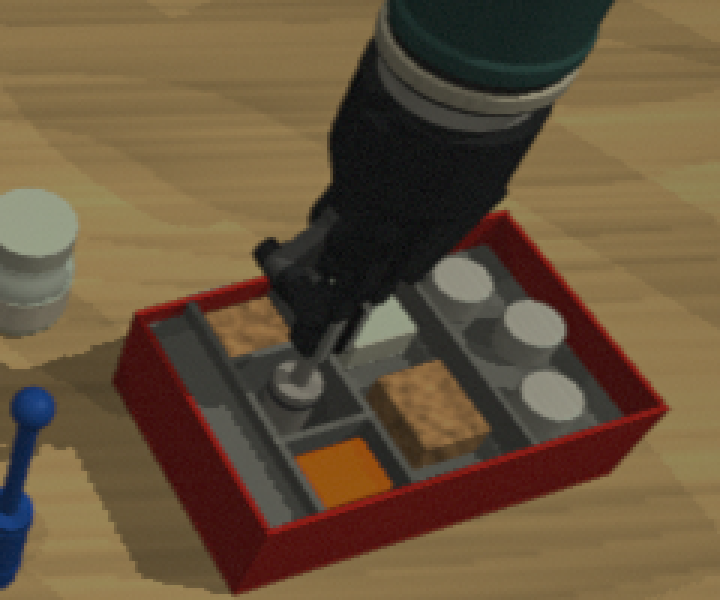

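The handle is inside the well, clear of its walls. Weight still hangs on the wrist (−1.3 N), so I lower on in 0.5 mm steps.

```bash
python3 -m jog '[[0,0,-0.5,0,4],[0,0,-0.5,0,4],[0,0,-1,0,4],[0,0,-1,0,4],[0,0,-1.5,0,4],[0,0,-1.5,0,4],[0,0,-1.5,0,4],[0,0,-1.5,0,4],[0,0,-1.5,0,4],[0,0,-1.5,0,4]]'
```

```text
time: 13.2
tool_pos: [0.5136, 0.1933, 0.1235]
tcp_rot: [-0.419, 1.993, -1.993]
wrist_force: [-0.6, 0.2, 2.3]
width: 0.097
```

```bash
python3 -m jog '[[0,0,-0.5,0,4],[0,0,-0.5,0,4],[0,0,-0.5,0,4],[0,0,-0.5,0,4],[0,0,-0.5,0,4],[0,0,-0.5,0,4],[0,0,-0.5,0,4],[0,0,-0.5,0,4],[0,0,-0.5,0,4],[0,0,-0.5,0,4]]'
python3 - <<'E'
from h import *
s=bot.read_state();print(s['wrist_force'],s['tool_pos'])
E
```

```text
time: 14.45
tool_pos: [0.5138, 0.1933, 0.1235]
tcp_rot: [-0.419, 1.993, -1.993]
wrist_force: [-1.9, -1.5, 4.9]
width: 0.094
[-1.92492501 -1.52153594  4.86176564] [0.5137678  0.19332328 0.12348944]
```

The TCP stalls at 0.1235, the same as at pick-up (foot 4 mm up), and the force is up to +4.9 N: the foot is on the floor. I open gently, then look.

```bash
python3 -m jog '[[0,0,0.5,0,4],[0,0,0.5,0,8],[0,0,0.5,0,12],[0,0,0.5,0,16],[0,0,0.5,0,22],[0,0,0.5,0,28],[0,0,0.5,0,34],[0,0,0.5,0,40],[0,0,0.5,0,45],[0,0,0.5,0,45]]' 20
python3 - <<'E'
from h import *
snap('wrist','wrist6')
E
```

```text
time: 15.7
tool_pos: [0.5135, 0.1932, 0.1233]
tcp_rot: [-0.419, 1.993, -1.993]
wrist_force: [0.7, -0.3, 0.1]
width: 0.532
```

View pics/wrist6.png

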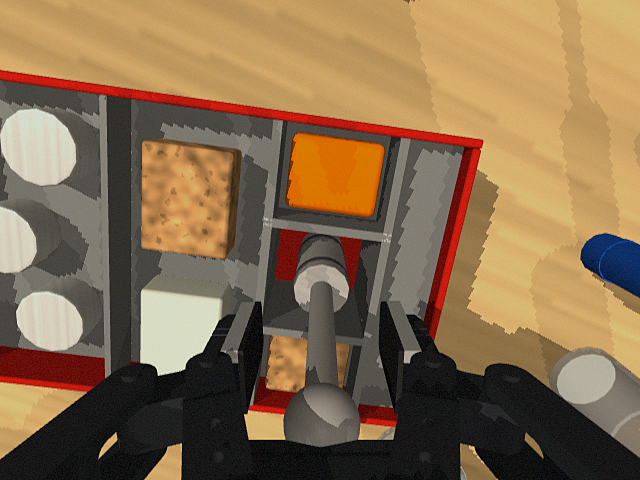

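The jaws are open and the scraper stands free and upright, centred between them (ball at (322,415)). I retreat straight up.

```bash
python3 -m jog '[[0,0,5,0,45],[0,0,15,0,45],[0,0,30,0,45],[0,0,45,0,45],[0,0,60,0,45],[0,0,75,0,45],[0,0,95,0,45],[0,0,115,0,45],[0,0,135,0,45],[0,0,135,0,45]]' && python3 -m jog '[[-5,-20,20,0,45],[-10,-60,30,0,45],[-20,-110,30,0,45],[-30,-160,30,0,45],[-40,-210,30,0,45],[-40,-240,30,0,45],[-40,-240,30,0,45],[-40,-240,30,0,45],[-40,-240,30,0,45],[-40,-240,30,0,45]]'
python3 - <<'E'
from h import *
S=snap('scene','scene7');T=snap('top','top7')
a=cv2.imread('pics/top7.png')
cv2.imwrite('pics/c8.png',cv2.resize(a[150:340,10:280],None,fx=2.9,fy=2.9,interpolation=3))
print([np.round(proj(c,(.5135,.1935,.154))) for c in(S,T)])
E
```

```text
time: 17.0
tool_pos: [0.5149, 0.1937, 0.261]
tcp_rot: [-0.414, 1.991, -1.991]
wrist_force: [-0.6, -0.1, -0.1]
width: 0.527
time: 18.25
tool_pos: [0.4735, -0.0459, 0.2882]
tcp_rot: [-0.421, 1.992, -1.992]
wrist_force: [-0.5, -0.4, 0.4]
width: 0.527
[array([497., 172.]), array([123., 231.])]
```

View pics/scene7.png

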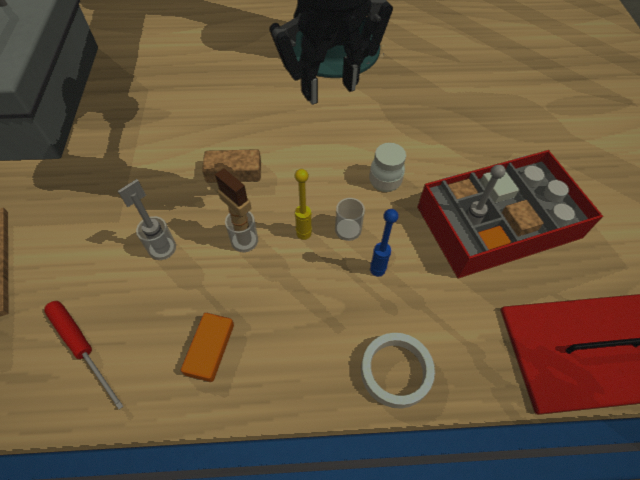

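View pics/c8.png

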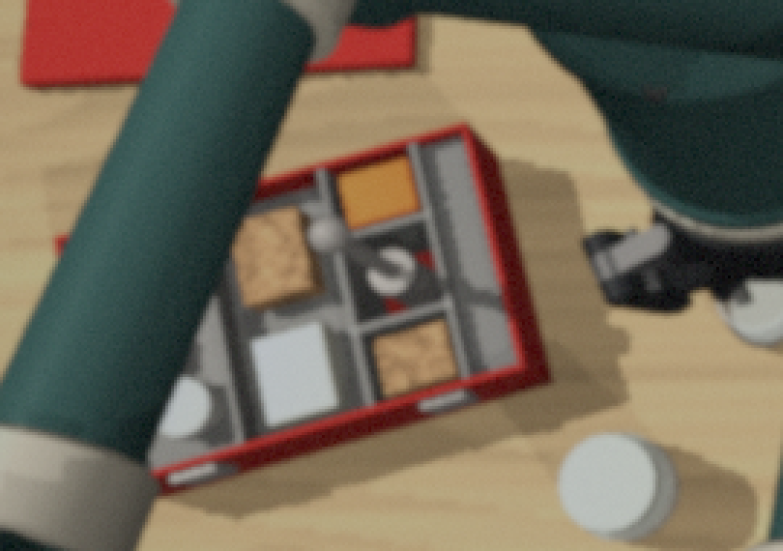

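The scraper stands upright in the well, with its ball at scene (498,171) against (497,172) predicted. Spade, brush, yellow and blue are unmoved, and the arm is clear, so I hand in.

```bash
python3 -c "
from workcell import bot
print(bot.finish_job())"
```

```text
the job is handed in; nothing more can be done
None
```

I pulled the groove scraper out of its cup by the stem, lowered it to the floor of the empty square well, let go and backed the arm away. I handed the job in at about 18 s, within the 51 s limit.

**Floor contact:** before release the tool centre point stopped at z = 0.1235 m, the same height as at pick-up. The wrist force rose to +4.9 N, so the foot was on the floor and was not dropped.

**Final position:** in the last scene picture the scraper stands ball up in the well. Its ball is at pixel (498,171), against (497,172) predicted for upright in the well.

**Everything else:** in the last scene picture the spade and brush are still in their cups, and the yellow and blue look-alikes have not moved. The gripper is touching nothing.

**Disagreement between checks:** my first well estimates from the top and scene cameras differed by about 7 mm, mainly from rough corner picks in the top picture. The wrist camera settled it to about 2 mm, within the 12 mm of side clearance.

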